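# Stroke the cutter head of a card trimmer and leave it on the tight spot

### The job

The cutter head of this card trimmer drags somewhere on its rail. With no card under it, slide the head slowly all the way to the stop at the left end of the rail (your left, as seen from the robot), then all the way back to the stop at the right end, feeling for the places where it sticks; do not ram it into the rubber stops and do not push its blade button down. Then bring it back to the one place where it drags hardest and leave it standing in the middle of that place, let go, so that the rail can be cleaned at that spot; leave the other things where they are.

Things in the scene. Friction and masses are not known exactly. Their poses are not given: they have to be found in the camera images.
- trimmer: A4 rail trimmer, fixed to the table: grey bed 200 mm (its x) by 420 mm (its y), bed top at z = 14 mm. Origin: centre of the underside, at table height; +x points away from the robot, +y along the rail to the robot's left (yaw within 0.4 rad). The rail lies over x = +65 mm. The bed is clear for 40 mm on either side of the head.
- rail_mid (a point): middle of the aluminium rail's top face (z = 31 mm; the rail is 20 mm wide). The clean rail drags about 1.5 N. In two places, unseen, each felt over some 25 to 35 mm of head travel and none within 30 mm of the stops, the head drags more: about 3 to 5 N in all at the light one, about 10 to 14 N at the tight one; which is nearer to which end varies.
- left_buffer: rubber buffer, a 16 mm dome on the inner face of the left (+y) end block: the left stop. Origin: its tip, 39.5 mm above the table, at trimmer x = 65 mm, y = +180 mm; the head's end face meets it there. It gives about 1 mm for 12 N; more than 20 N is ramming it. The black end blocks are 46 mm across the rail, 20 mm along it, top at z = 44 mm.
- right_buffer: the same on the right (-y) end block: the right stop, its tip at trimmer y = -180 mm.
- head (a joint): travel of the cutter head along the rail in m: 0 where it meets the right buffer, 0.300 where it meets the left one. At value q the head's centre is at trimmer x = 65 mm, y = -150 mm + q. It starts somewhere in the middle and stays where it is let go. Slowly means under 0.2 m/s.
- head_top (a point): centre of the top face of the cutter head's body, z = 50 mm. The head is a black block straddling the rail, 44 mm across it (trimmer x), 60 mm along it (y), z = 17 to 50 mm, with ribbed upright flanks; it can be gripped across the flanks from above or pushed along. It moves only along the rail. Axes as the trimmer's.
- blade_button (a joint): round grey blade button, 26 mm across, on the middle of the head's top (z = 50 to 61 mm when up): 0 = up, 0.006 m = fully down; sprung, starts to move at about 2.4 N. More than 4 mm down puts the blade in the cutting strip.
- card_pack: banded pack of kraft earring cards, 55 x 88 x 18 mm, on the trimmer's bed on the robot's side of the rail, clear of the head's path; origin centre of underside. Bystander.
- bead_jar: clear lidded jar of beads, 74 mm across, 76 mm tall, on the table to the left of the trimmer; origin centre of underside. Bystander.
- wire_spool: spool of copper wire, 64 mm across, 30 mm tall, on the table to the right of the trimmer; origin centre of underside. Bystander.
- pliers: small flat-nose pliers lying flat, 130 mm long, 13 mm high, on the table beyond the trimmer; origin near the pivot. Bystander.

How it is judged:
By the outcome, as a careful person would: the job done as asked, in the order asked, and still so for the second after the job is handed in, with the robot touching nothing.
It also fails if it takes over 64 s, if anything falls off the work surface, if the arm or the gripper's body presses on something with over 40 N, if the wrist force passes 120 N, or if a joint passes its speed limit or range.

### The arm

A 6-joint arm with a two-finger parallel gripper is mounted at the origin on the work surface. World frame = base frame: x ahead of the robot, y to its left, z up, the work surface at z = 0. Lengths are in m, angles in rad, forces in N, time in s.
With the tool pointing down it reaches from about 0.375 to 0.9 m from the base axis. Payload 3.1 kg.
Tool frame: the origin (TCP) lies between the finger pads; the fingertips stand manip.finger_overhang ahead of it and the grasp point (between the pads) lies 5 mm behind it (manip.finger_overhang is the distance from the TCP to the fingertips, in m); z points along the fingers, y is the line along which they close (so a half turn about z gives the same grasp; the last joint's range is limited). The gripper opens to 85 mm and grips with 20 to 120 N. Pads are 22 mm wide; open, the fingers measure 114 mm over their backs; the gripper's body (76 mm by 85 mm) begins 54 mm behind the grasp point. The pads swing forward as they close: fully open they stand 13 mm farther back than shut.
Start: joints at [1.155, 0.527, 1.433, -0, 1.181, -0.178], TCP at [0.147, 0.607, 0.205] pointing down, gripper open.
Joint ranges: [-3.08, 3.08], [-0.75, 2.2], [0.22, 2.44], [-1.43, 4.57], [0, 2.65], [-2.85, 2.85]. Speed limits (rad/s): [2.79, 2.79, 3.14, 3.14, 3.14, 3.14].

### API

Orientations are given as a unit quaternion [x, y, z, w].
In Python, from station import manip gives the robot as it stands.
- The arm moves only by the tool drive_tool, never from a script. Its argument "plan" is a list of rows, each a list of 7 numbers: the shift along the tool's x, y, z in m, then the turn, a rotation vector about the tool's x, y, z in degrees, then the opening, from -1 (shut) to 1 (fully open). In form: [[x, y, z, wx, wy, wz, gripper], ...]. A call has 1 to 10 rows; each row shifts and turns the commanded pose from where the row before left it, along the tool's axes as they then stand; what a row does not reach is not made up. A row lasts 1/10 s, in which the tool goes at most 50 mm and 8.59 degrees, less where a joint would pass 70% of its speed; a pose out of reach is approached as far as the arm can. A call is refused whole if a number of a shift passes 0.05 or a number of a turn 8.59, either way. A call with a gripper value outside its range is refused whole. The fingers move at their own pace and stop on an object; "newtons" is the grip in N (left out, the last holds). Time passes only in rows, so rows that do not move let the fingers close. It gives the time, the measured TCP pose, the force, the opening and the grip force at its end, in the units of the state.
- manip.sense(): the state, without advancing time (a new reading comes with each control period).
- manip.snapshot(name): name is "side" or "top"; returns a dict with "image" (420x560x3 uint8, red, green, blue), "z_map" (420x560 float32, m along the optical axis (not along the pixel's ray), 0 where there is no reading), "fov_y" (degrees; the focal length in pixels is half the picture's height over the tangent of half this angle, whatever the lens; pixels are square), "cx", "cy" (the principal point, pixels), "extrinsics" (4x4, takes a point from camera to world coordinates). Camera axes: x right, y up, looking along -z (the intrinsics and any distortion apply to the point x, -y, -z); pixel columns grow to the right and rows downward; lengths in m; the calibration is good to about 2 mm. A picture is of the moment at which its call begins.
- manip.sign_off(): hands the job in; it is judged then, once.
The state is a dict: "t": time; "q": joint angles; "qd": joint speeds; "tau": joint torques, N m; "tcp_pos": TCP position; "tool_rot": TCP orientation; "force": force on the tool from outside, world axes, zero at the start; "ft_torque": the same for the moment, N m; "finger_gap": opening from 0.0 (shut) to 1.0 (fully open); "gripper_force": force on a finger pad.
Only numpy, scipy, OpenCV 4.12 (cv2) and the standard library are available. Lean on these libraries where they do the work, as an engineer would, in place of code of your own. Each camera call takes 0.05 s, during which the arm holds its last target. There are 200 camera calls.

## Working session

There is one attempt and no reset: what is moved stays moved. The work goes in short steps, Python scripts to look and compute and a tool call to move; the robot and the scene stay as the last step left them, time stands still between calls to the robot, and variables do not carry over. Pictures are saved under pics/ and viewed, at most 10 in all, crops included, and the job is handed in when it is done.

Besides the shell and the picture viewer there is one more tool, called after "Request:" as name([rows], argument=value, ...), one row to a line, values as JSON. drive_tool: Moves the arm, as the interface text tells. Its arguments: {"type":"object","properties":{"plan":{"type":"array"},"newtons":{"type":"number"}},"required":["plan"]}

```bash
mkdir -p pics; ls; cat > h.py <<'E'
import numpy as np, cv2
from station import manip
def cloud(s):
    z=s["z_map"];h,w=z.shape;f=h/2/np.tan(np.radians(s["fov_y"])/2)
    u,v=np.meshgrid(np.arange(w),np.arange(h))
    P=np.stack([(u-s["cx"])/f*z,-(v-s["cy"])/f*z,-z,np.ones_like(z)],-1)
    P=P@np.array(s["extrinsics"]).T
    P[z==0]=np.nan
    return P[...,:3]
E
python3 - <<'E'
from h import *
print(manip.finger_overhang, manip.sense())
for n in("top","side"):
    s=manip.snapshot(n); print({k:s[k] for k in s if k not in("image","z_map")})
    cv2.imwrite(f"pics/{n}0.png",s["image"][...,::-1]); np.savez(f"{n}0.npz",**s)
E
```

```text
pics
0.014 {'t': 0.0, 'q': array([ 1.15451573e+00,  5.28474004e-01,  1.43388658e+00,  7.13233803e-06,
        1.18141367e+00, -1.78477997e-01]), 'qd': array([-0.00048037, -0.0005199 ,  0.0011866 ,  0.00136635,  0.00125579,
       -0.0004707 ]), 'tau': array([-1.60455351e-03, -4.42346442e+01, -1.78030711e+01, -1.58559210e-04,
        8.19886685e-03,  4.90463307e-06]), 'tcp_pos': array([0.14687044, 0.6067089 , 0.20443388]), 'tool_rot': array([ 1.18622615e-01,  9.92938813e-01, -1.04195311e-03, -3.22773473e-04]), 'force': array([ 0.06174512,  0.34806115, -0.06891068]), 'ft_torque': array([-0.04116131, -0.00646026,  0.0050707 ]), 'gripper_force': 0.0, 'finger_gap': 1.0008548672620503}
{'fov_y': 56.8274296765017, 'cx': 277.7693220004665, 'cy': 207.382554115675, 'extrinsics': array([[ 0.01013931,  0.99423854, -0.10670948,  0.49481251],
       [-0.99994661,  0.00986854, -0.00306524, -0.01202076],
       [-0.00199452,  0.10673486,  0.99428552,  1.08883898],
       [ 0.        ,  0.        ,  0.        ,  1.        ]])}
{'fov_y': 56.16112370838549, 'cx': 283.0972645847824, 'cy': 207.95650072622269, 'extrinsics': array([[ 0.76868498,  0.495019  , -0.40506738,  0.15035195],
       [-0.63960432,  0.58948007, -0.49337569, -0.55024881],
       [-0.00545119,  0.63833333,  0.76974077,  0.89738841],
       [ 0.        ,  0.        ,  0.        ,  1.        ]])}
```

View pics/top0.png

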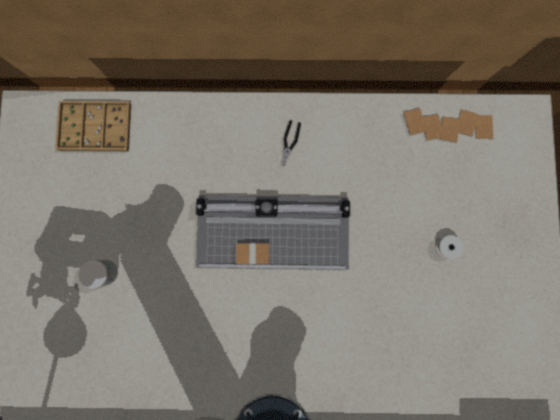

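View pics/side0.png

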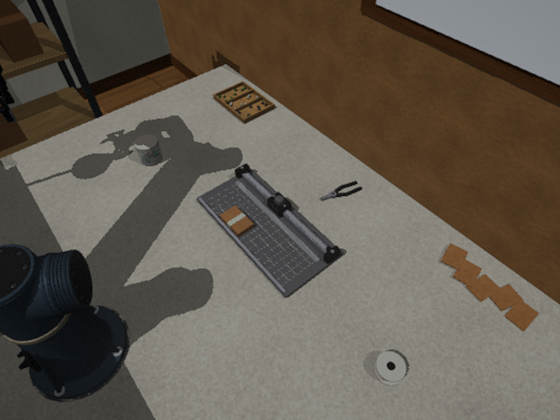

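Top view: the trimmer spans about (197,193)–(349,269). The end blocks are at (201,205) and (346,207), the head with its button at (266,207), and the card pack at (253,253). The jar is at (92,275), the spool at (449,246) and the pliers at (290,145). The side view agrees.

```bash
python3 - <<'E'
from h import *
for n,box in(("top",(190,275,185,360)),("side",(160,300,190,350))):
    s=dict(np.load(n+"0.npz")); P=cloud(s); a=P[box[0]:box[2-1],box[2]:box[3]].reshape(-1,3)
    z=a[:,2]
    print(n,"hist",np.histogram(z,bins=np.arange(-.004,.072,.004))[0])
    bed=a[(z>.009)&(z<.019)]
    r=cv2.minAreaRect(bed[:,:2].astype(np.float32)*1000);print("bed",r,np.median(bed[:,2]))
    for lo,hi,nm in((.027,.035,"rail"),(.040,.0465,"blocks"),(.047,.054,"headtop"),(.057,.066,"button")):
        b=a[(z>lo)&(z<hi)]
        if len(b)<5: print(nm,len(b));continue
        print(nm,len(b),"min",b.min(0).round(4),"max",b.max(0).round(4),"med",np.median(b,0).round(4))
        if nm=="rail": print("yaw fit",np.polyfit(b[:,1],b[:,0],1))
        if nm=="blocks":
            for lab,c in(("L",b[b[:,1]>.1]),("R",b[b[:,1]<-.1])):
                if len(c): print(lab,len(c),c.mean(0).round(4),c.min(0).round(4),c.max(0).round(4))
    # same by colour ray casting: dark pixels
    im=s["image"][box[0]:box[1],box[2]:box[3]]
    m=(im.max(2)<45).astype(np.uint8); k,l,st,c=cv2.connectedComponentsWithStats(m)
    for i in range(1,k):
        if st[i,4]>25: print("dark",st[i]+np.array([box[2],box[0],0,0,0]),c[i]+[box[2],box[0]])
E
```

```text
top hist [1768 1887  119 1028 5555 2088  129   62  807  635   43  111  197  195
   49   33   36    3]
bed ((542.1688232421875, 6.2725372314453125), (421.1122741699219, 200.19696044921875), 89.8635025024414) 0.01440073467099623
rail 1425 min [ 0.4561 -0.2012  0.027 ] max [0.6296 0.2127 0.035 ] med [0.5992 0.0512 0.0316]
yaw fit [-0.19341526  0.55898092]
blocks 229 min [ 0.5853 -0.2022  0.0401] max [0.6307 0.2158 0.0465] med [0.6073 0.0125 0.0441]
L 98 [0.6073 0.2035 0.0436] [0.5867 0.1858 0.0401] [0.6307 0.2158 0.0465]
R 108 [ 0.6069 -0.1917  0.0437] [ 0.5853 -0.2022  0.0401] [ 0.6294 -0.1748  0.0463]
headtop 281 min [ 0.5854 -0.2009  0.047 ] max [0.6291 0.2121 0.0539] med [0.6056 0.0232 0.0496]
button 69 min [0.5953 0.0117 0.057 ] max [0.6196 0.036  0.0656] med [0.606  0.0226 0.0602]
dark [197 198   9  18 106] [200.9245283  206.11320755]
dark [255 199  23   7 108] [266.22222222 201.23148148]
dark [340 200   9  17 103] [344.36893204 207.82524272]
dark [256 208  21   8 105] [265.75238095 212.62857143]
side hist [3572 9252  556  382 4144 2300  197  117  537  658   71   95  165  136
   5
[... 233 characters left out ...]
21]
yaw fit [-0.20703776  0.55644625]
blocks 210 min [ 0.5809 -0.206   0.0401] max [0.6272 0.2136 0.0465] med [ 0.6013 -0.1831  0.0442]
L 63 [0.6053 0.2004 0.044 ] [0.5845 0.1844 0.0402] [0.6272 0.2136 0.0465]
R 112 [ 0.6028 -0.1959  0.0443] [ 0.5809 -0.206   0.0401] [ 0.6262 -0.1784  0.0465]
headtop 211 min [ 0.5816 -0.2021  0.0471] max [0.6273 0.2082 0.0539] med [0.6017 0.0117 0.0507]
button 54 min [0.5927 0.0088 0.0581] max [0.619  0.0355 0.0645] med [0.6051 0.0206 0.0611]
dark [235 164  17  15 124] [242.27419355 170.89516129]
dark [335 183  15  14  88] [342.125      190.53409091]
dark [267 197  27  20 285] [278.7122807  206.03508772]
dark [323 246  20  20 212] [331.63207547 254.6745283 ]
```

Request:
drive_tool([
  [0,0,0,0,0,8.5,1],
  [0,0,0,0,0,8.5,1],
  [0,0,0,0,0,8.5,1],
  [0,0,0,0,0,8.5,1],
  [0,0,0,0,0,8.5,1],
  [0,0,0,0,0,8.5,1],
  [0,0,0,0,0,8.5,1],
  [0,0,0,0,0,8.5,1],
  [0,0,0,0,0,8.4,1],
], newtons=60)

```text
t: 1.0
tcp_pos: [0.147, 0.607, 0.2048]
tool_rot: [0.709, 0.705, -0.001, 0.0]
force: [-0.2, -0.4, -0.4]
finger_gap: 1.005
gripper_force: 0.0
```

Request:
drive_tool([
  [-0.029,0.023,0,0,0,0,1],
  [-0.029,0.023,0,0,0,0,1],
  [-0.029,0.023,0,0,0,0,1],
  [-0.029,0.023,0,0,0,0,1],
  [-0.029,0.023,0,0,0,0,1],
  [-0.029,0.023,0,0,0,0,1],
  [-0.029,0.023,0,0,0,0,1],
  [-0.029,0.023,0,0,0,0,1],
  [-0.029,0.023,0,0,0,0,1],
  [-0.029,0.023,0,0,0,0,1],
])

```text
t: 2.0
tcp_pos: [0.3775, 0.3159, 0.2052]
tool_rot: [0.707, 0.707, -0.0, -0.0]
force: [1.7, 0.3, -0.8]
finger_gap: 0.995
gripper_force: 0.0
```

Request:
drive_tool([
  [-0.029,0.023,0,0,0,0,1],
  [-0.029,0.023,0,0,0,0,1],
  [-0.029,0.023,0,0,0,0,1],
  [-0.029,0.023,0,0,0,0,1],
  [-0.029,0.023,0,0,0,0,1],
  [-0.029,0.023,0,0,0,0,1],
  [-0.029,0.023,0,0,0,0,1],
  [-0.029,0.023,0,0,0,0,1],
  [-0.029,0.023,0,0,0,0,1],
  [0,0,0,0,0,0,1],
])

```text
t: 3.0
tcp_pos: [0.5874, 0.0522, 0.2051]
tool_rot: [0.709, 0.705, 0.001, 0.002]
force: [0.1, 0.4, -0.2]
finger_gap: 0.997
gripper_force: 0.0
```

Request:
drive_tool([
  [-0.03,0.0185,0.02,0,0,0,1],
  [0,0,0.035,0,0,0,1],
  [0,0,0.035,0,0,0,1],
  [0,0,0.02,0,0,0,1],
  [0,0,0,0,0,0,1],
  [0,0,0,0,0,0,1],
])

```text
t: 3.6
tcp_pos: [0.6021, 0.0267, 0.0954]
tool_rot: [0.707, 0.707, -0.0, -0.0]
force: [0.5, 0.3, 0.4]
finger_gap: 1.001
gripper_force: 0.0
```

```bash
python3 - <<'E'
from h import *
s=manip.snapshot("side"); cv2.imwrite("pics/side1.png",cv2.resize(s["image"][100:290,170:400,::-1],None,fx=3,fy=3))
t=manip.sense();print(t["tcp_pos"],t["tool_rot"],t["force"])
E
```

```text
[0.60304697 0.02649064 0.09632996] [7.07114094e-01 7.07099103e-01 4.57645043e-04 5.55039381e-04] [-0.13580708  0.20611082 -0.7650875 ]
```

View pics/side1.png

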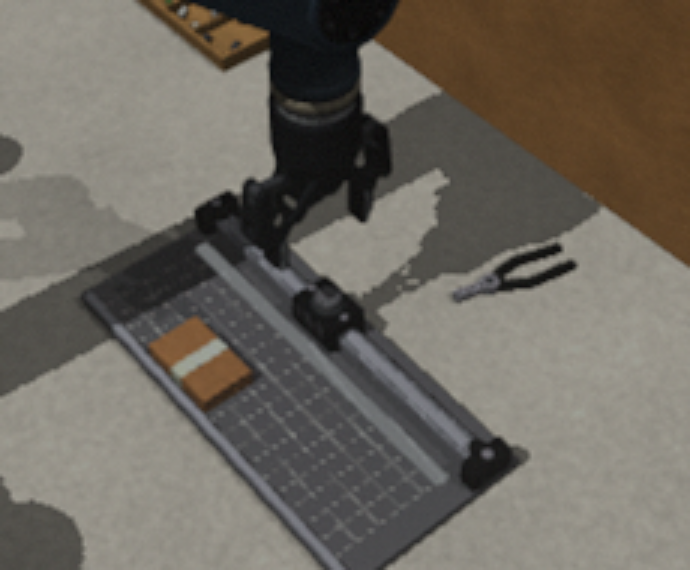

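The open fingers straddle the rail line (near (265,235) and (365,200) in the crop), above and slightly behind the head at (330,310). The pack is clear of them.

Request:
drive_tool([
  [-0.004,0.003,0,0,0,0,1],
  [0,0,0.02,0,0,0,1],
  [0,0,0.02,0,0,0,1],
  [0,0,0.02,0,0,0,1],
  [0,0,0,0,0,0,1],
  [0,0,0,0,0,0,1],
])

```text
t: 4.25
tcp_pos: [0.6063, 0.022, 0.0364]
tool_rot: [0.707, 0.707, 0.0, 0.001]
force: [0.2, 0.4, 0.7]
finger_gap: 1.003
gripper_force: 0.0
```

Request:
drive_tool([
  [0,0,0,0,0,0,-1],
  [0,0,0,0,0,0,-1],
  [0,0,0,0,0,0,-1],
  [0,0,0,0,0,0,-1],
  [0,0,0,0,0,0,-1],
  [0,0,0,0,0,0,-1],
  [0,0,0,0,0,0,-1],
], newtons=50)

```text
t: 4.95
tcp_pos: [0.6058, 0.0221, 0.0356]
tool_rot: [0.707, 0.707, 0.0, 0.0]
force: [0.0, -0.3, 1.6]
finger_gap: -0.002
gripper_force: 0.7
```

```bash
python3 - <<'E'
from h import *
s=manip.snapshot("side"); cv2.imwrite("pics/side2.png",cv2.resize(s["image"][100:290,170:400,::-1],None,fx=3,fy=3))
t=manip.sense();print(t["tcp_pos"],t["finger_gap"],t["gripper_force"],t["force"])
E
```

```text
[0.60580009 0.02213617 0.03562951] 0.002152061451320201 0.7587798591703176 [-0.31854449  0.26073732  1.70707712]
```

View pics/side2.png

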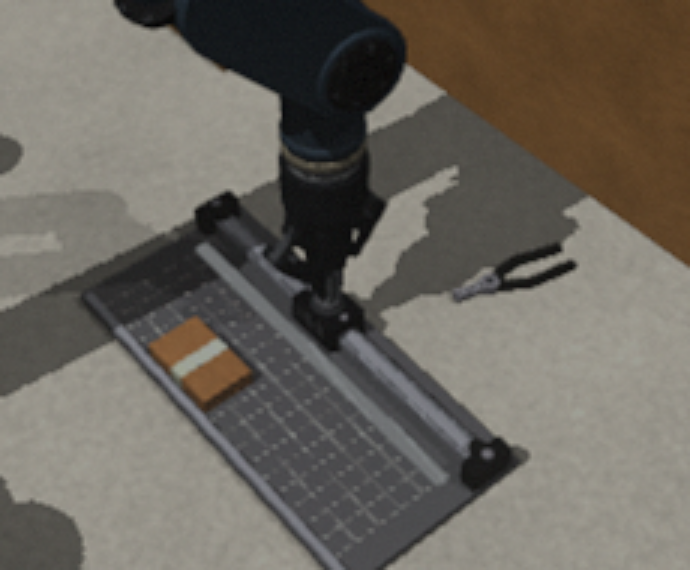

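The fingers shut fully instead of stopping on the flanks. In the crop the tips appear at about (328,295), over the button. I'll check with depth before anything moves.

```bash
python3 - <<'E'
from h import *
s=manip.snapshot("side");P=cloud(s)
print("v,u, xyz mm; old z")
P0=cloud(dict(np.load("side0.npz")))
u0=170+328//3
for v in range(168,216,3):
    print(v,[tuple(np.round(P[v,u]*1000).tolist()) for u in (274,279,284)], np.round(P0[v,279]*1000))
im=cv2.resize(s["image"][160:235,235:335,::-1],None,fx=8,fy=8,interpolation=cv2.INTER_CUBIC)
cv2.imwrite("pics/side3.png",np.clip(im.astype(float)*2,0,255).astype(np.uint8))
t=manip.sense();print(t["q"],t["force"],t["ft_torque"])
E
```

```text
v,u, xyz mm; old z
168 [(574.0, 0.0, 214.0), (582.0, -10.0, 217.0), (595.0, -14.0, 212.0)] [717. 160.   4.]
171 [(573.0, -1.0, 206.0), (584.0, -7.0, 203.0), (595.0, -14.0, 201.0)] [712. 153.  -1.]
174 [(574.0, 0.0, 194.0), (583.0, -8.0, 194.0), (612.0, 8.0, 163.0)] [702. 140.   2.]
177 [(582.0, 12.0, 168.0), (592.0, 3.0, 169.0), (612.0, 7.0, 153.0)] [695. 133.  -2.]
180 [(581.0, 10.0, 160.0), (591.0, 2.0, 159.0), (611.0, 6.0, 143.0)] [686. 121.   0.]
183 [(582.0, 13.0, 145.0), (593.0, 5.0, 145.0), (610.0, 5.0, 133.0)] [677. 111.   1.]
186 [(593.0, 27.0, 115.0), (593.0, 5.0, 133.0), (615.0, 11.0, 112.0)] [669. 100.   1.]
189 [(584.0, 16.0, 118.0), (596.0, 10.0, 115.0), (614.0, 10.0, 102.0)] [661.  91.   0.]
192 [(578.0, 9.0, 116.0), (596.0, 9.0, 103.0), (617.0, 13.0, 85.0)] [624.  45.  52.]
195 [(591.0, 26.0, 79.0), (599.0, 14.0, 84.0), (656.0, 61.0, 3.0)] [611.  29.  63.]
198 [(600.0, 38.0, 51.0), (599.0, 14.0, 72.0), (622.0, 19.0, 51.0)] [605.  21.  62.]
201 [(591.0, 26.0, 54.0), (599.0, 14.0, 60.0), (614.0, 11.0, 51.0)] [597.  12.  62.]
204 [(587.0, 22.0, 48.0), (596.0, 10.0, 52.0), (606.0, 1.0, 53.0)] [596.  11.  50.]
207 [(583.0, 17.0, 42.0), (589.0, 2.0, 51.0), (600.0, -6.0, 50.0)] [590.   3.  49.]
210 [(585.0, 20.0, 25.0), (586.0, -1.0, 44.0), (599.0, -8.0, 39.0)] [584.  -3.  47.]
213 [(584.0, 19.0, 13.0), (586.0, -1.0, 30.0), (596.0, -11.0, 32.0)] [584.  -3.  34.]
[-1.47576472e-01  7.30957733e-01  1.60589425e+00 -2.99172150e-06
  8.04011856e-01 -1.47138563e-01] [ 1.22381923 -0.22906722  2.14973254] [ 0.03932461 -0.09048209  0.04259882]
```

View pics/side3.png

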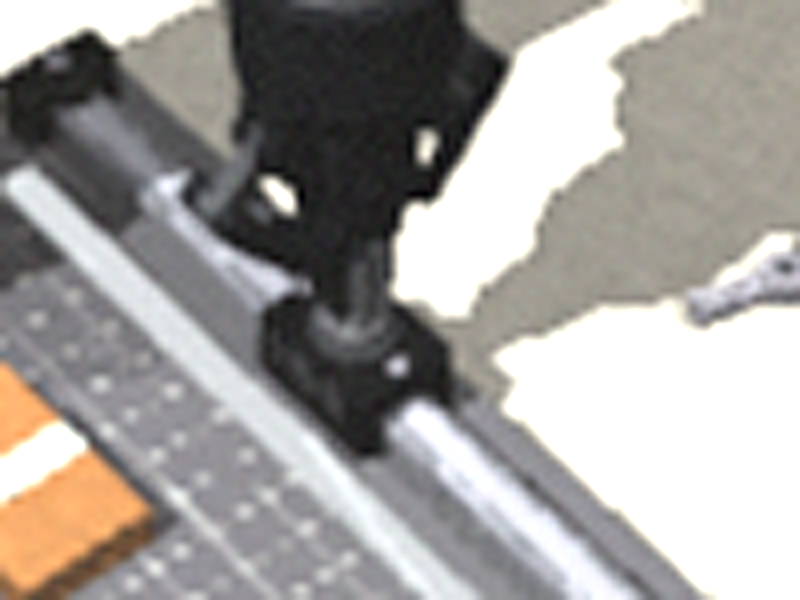

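The closed tips rest on the button at z ≈ 61 mm with about 2 N, just under its 2.4 N threshold. The real fingertips are therefore about 40 mm higher than the reported TCP implies. I'll lift off, open, and measure the tips by camera.

Request:
drive_tool([
  [0,0,-0.01,0,0,0,-1],
  [0,0,-0.01,0,0,0,-1],
  [0,0,0,0,0,0,1],
  [0,0,0,0,0,0,1],
  [0,0,0,0,0,0,1],
  [0,0,0,0,0,0,1],
  [0,0,0,0,0,0,1],
  [0,0,0,0,0,0,1],
])

```text
t: 5.85
tcp_pos: [0.6053, 0.0222, 0.0552]
tool_rot: [0.707, 0.707, -0.0, -0.0]
force: [0.2, 0.0, -0.3]
finger_gap: 0.995
gripper_force: 0.0
```

```bash
python3 - <<'E'
from h import *
t=manip.sense();print(t["tcp_pos"],t["finger_gap"],t["force"])
for n in("side","top"):
    s=manip.snapshot(n);P=cloud(s);P0=cloud(dict(np.load(n+"0.npz")))
    z=P[...,2]; m=(np.abs(z-P0[...,2])>.02)&(z>.02)&(z<.2)&(abs(P[...,0]-.606)<.09)&(abs(P[...,1]-.02)<.06)
    a=P[m]
    for lo in np.arange(.04,.2,.01):
        b=a[(a[:,2]>lo)&(a[:,2]<lo+.01)]
        if len(b): print(n,round(lo,3),len(b),b.min(0).round(3),b.max(0).round(3))
E
```

```text
[0.60527581 0.02219554 0.05515429] 0.994511384377747 [ 0.16250709  0.02963213 -0.34003661]
side 0.09 7 [0.557 0.011 0.095] [0.648 0.032 0.1  ]
side 0.1 36 [0.548 0.009 0.1  ] [0.659 0.032 0.11 ]
side 0.11 39 [0.547 0.009 0.111] [0.659 0.034 0.12 ]
side 0.12 32 [0.548 0.009 0.121] [0.658 0.033 0.13 ]
side 0.13 27 [0.548 0.009 0.13 ] [0.668 0.031 0.14 ]
side 0.14 100 [0.53  0.008 0.14 ] [0.677 0.032 0.15 ]
side 0.15 102 [0.53  0.004 0.15 ] [0.677 0.034 0.16 ]
side 0.16 109 [0.532 0.004 0.16 ] [0.674 0.034 0.17 ]
side 0.17 96 [0.532 0.001 0.17 ] [0.673 0.035 0.18 ]
side 0.18 122 [ 0.534 -0.     0.18 ] [0.674 0.034 0.19 ]
side 0.19 154 [0.536 0.001 0.19 ] [0.671 0.034 0.2  ]
top 0.14 2 [0.56  0.017 0.141] [0.56  0.019 0.144]
top 0.15 15 [0.557 0.009 0.15 ] [0.564 0.038 0.159]
top 0.16 25 [0.564 0.007 0.16 ] [0.573 0.04  0.169]
top 0.17 5 [0.572 0.007 0.17 ] [0.575 0.04  0.174]
top 0.18 2 [0.564 0.013 0.186] [0.567 0.029 0.189]
top 0.19 34 [0.556 0.013 0.192] [0.57  0.034 0.2  ]
```

Open tips are at z ≈ 0.094 m with the reported TCP at 0.055, which confirms an offset of about 40 mm. The x and y centring is right. I'll descend 60 mm and grip.

Request:
drive_tool([
  [0,0,0.02,0,0,0,1],
  [0,0,0.02,0,0,0,1],
  [0,0,0.01,0,0,0,1],
  [0,0,0.005,0,0,0,1],
  [0,0,0.005,0,0,0,1],
  [0,0,0,0,0,0,1],
  [0,0,0,0,0,0,1],
])

```text
t: 6.65
tcp_pos: [0.6059, 0.0221, -0.0041]
tool_rot: [0.707, 0.707, 0.0, 0.0]
force: [0.2, 0.3, -0.4]
finger_gap: 1.004
gripper_force: 0.0
```

Request:
drive_tool([
  [0,0,0,0,0,0,-1],
  [0,0,0,0,0,0,-1],
  [0,0,0,0,0,0,-1],
  [0,0,0,0,0,0,-1],
  [0,0,0,0,0,0,-1],
  [0,0,0,0,0,0,-1],
], newtons=50)

```text
t: 7.25
tcp_pos: [0.607, 0.0221, -0.0037]
tool_rot: [0.707, 0.707, 0.001, 0.001]
force: [2.6, 0.6, 5.5]
finger_gap: 0.511
gripper_force: 53.5
```

```bash
python3 - <<'E'
from h import *
s=manip.snapshot("side")
im=cv2.resize(s["image"][150:235,225:335,::-1],None,fx=7,fy=7,interpolation=cv2.INTER_CUBIC)
cv2.imwrite("pics/side4.png",np.clip(im.astype(float)*2,0,255).astype(np.uint8))
t=manip.sense();print(t["tcp_pos"],t["finger_gap"],t["gripper_force"],t["force"],t["ft_torque"])
E
```

```text
[ 0.60700832  0.02209851 -0.0037148 ] 0.5071597632289634 53.52166682481766 [2.23234826 0.58832424 5.61431095] [ 0.07329247 -0.27420762 -0.12209648]
```

View pics/side4.png

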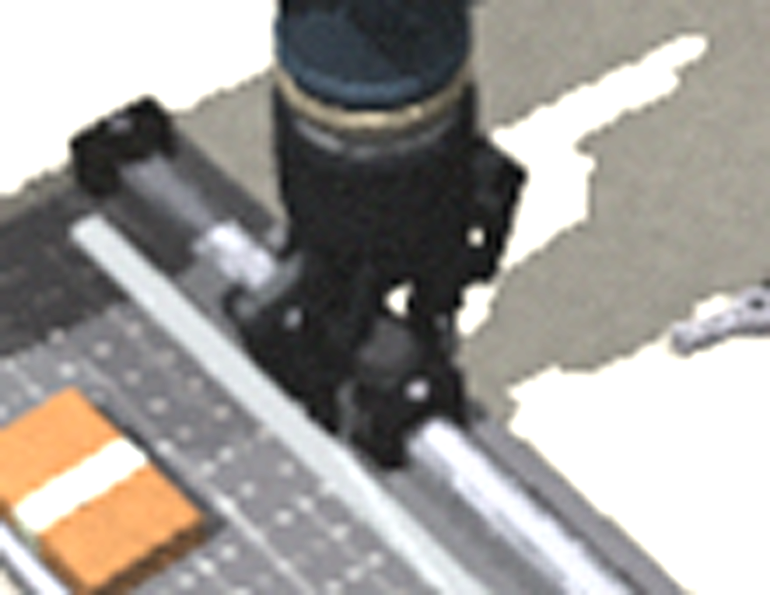

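The head is gripped (gap 0.51 ≈ 43 mm, 53 N) and the button is free between the fingers, at about (390,345) in the crop. Now I'll slide left, reading the force every 6 mm.

Request:
drive_tool([
  [0.006,0,0,0,0,0,-1],
])

```text
t: 7.4
tcp_pos: [0.607, 0.0271, -0.0037]
tool_rot: [0.707, 0.707, 0.001, 0.002]
force: [3.4, -1.6, 5.4]
finger_gap: 0.506
gripper_force: 53.6
```

Request:
drive_tool([
  [0.006,0,0,0,0,0,-1],
])

```text
t: 7.5
tcp_pos: [0.6071, 0.0322, -0.0037]
tool_rot: [0.707, 0.707, -0.0, 0.002]
force: [1.5, -9.5, 4.8]
finger_gap: 0.503
gripper_force: 53.7
```

Request:
drive_tool([
  [0.006,0,0,0,0,0,-1],
])

```text
t: 7.6
tcp_pos: [0.6071, 0.0372, -0.0037]
tool_rot: [0.707, 0.707, -0.0, 0.003]
force: [0.8, -10.0, 6.5]
finger_gap: 0.509
gripper_force: 53.7
```

Request:
drive_tool([
  [0.006,0,0,0,0,0,-1],
])

```text
t: 7.7
tcp_pos: [0.6071, 0.0433, -0.0037]
tool_rot: [0.707, 0.707, -0.0, 0.002]
force: [1.6, -8.6, 7.1]
finger_gap: 0.506
gripper_force: 53.7
```

Request:
drive_tool([
  [0.006,0,0,0,0,0,-1],
])

```text
t: 7.8
tcp_pos: [0.6071, 0.0494, -0.0037]
tool_rot: [0.707, 0.707, -0.0, 0.002]
force: [1.6, -9.3, 5.8]
finger_gap: 0.501
gripper_force: 53.7
```

Request:
drive_tool([
  [0.006,0,0,0,0,0,-1],
])

```text
t: 7.9
tcp_pos: [0.6072, 0.056, -0.0037]
tool_rot: [0.707, 0.707, 0.0, 0.002]
force: [2.6, -3.8, 4.7]
finger_gap: 0.508
gripper_force: 53.6
```

Request:
drive_tool([
  [0.006,0,0,0,0,0,-1],
])

```text
t: 8.0
tcp_pos: [0.6072, 0.063, -0.0037]
tool_rot: [0.707, 0.707, 0.001, 0.002]
force: [2.1, -1.8, 4.7]
finger_gap: 0.502
gripper_force: 53.6
```

Request:
drive_tool([
  [0.006,0,0,0,0,0,-1],
])

```text
t: 8.1
tcp_pos: [0.6072, 0.0694, -0.0037]
tool_rot: [0.707, 0.707, 0.001, 0.002]
force: [2.9, -1.6, 4.8]
finger_gap: 0.51
gripper_force: 53.6
```

Request:
drive_tool([
  [0.006,0,0,0,0,0,-1],
])

```text
t: 8.2
tcp_pos: [0.6072, 0.0756, -0.0037]
tool_rot: [0.707, 0.707, 0.001, 0.002]
force: [2.8, -2.0, 4.7]
finger_gap: 0.505
gripper_force: 53.6
```

Request:
drive_tool([
  [0.006,0,0,0,0,0,-1],
])

```text
t: 8.3
tcp_pos: [0.6073, 0.0816, -0.0037]
tool_rot: [0.707, 0.707, 0.001, 0.002]
force: [2.8, -0.9, 4.1]
finger_gap: 0.51
gripper_force: 53.6
```

Request:
drive_tool([
  [0.006,0,0,0,0,0,-1],
])

```text
t: 8.4
tcp_pos: [0.6073, 0.0877, -0.0037]
tool_rot: [0.707, 0.707, 0.001, 0.002]
force: [2.7, 0.1, 5.5]
finger_gap: 0.503
gripper_force: 53.6
```

Request:
drive_tool([
  [0.006,0,0,0,0,0,-1],
])

```text
t: 8.5
tcp_pos: [0.6073, 0.0937, -0.0037]
tool_rot: [0.707, 0.707, 0.001, 0.002]
force: [2.3, -0.4, 5.1]
finger_gap: 0.505
gripper_force: 53.6
```

Request:
drive_tool([
  [0.006,0,0,0,0,0,-1],
])

```text
t: 8.6
tcp_pos: [0.6074, 0.0997, -0.0037]
tool_rot: [0.707, 0.707, 0.001, 0.002]
force: [3.4, -0.9, 5.9]
finger_gap: 0.505
gripper_force: 53.6
```

Request:
drive_tool([
  [0.006,0,0,0,0,0,-1],
])

```text
t: 8.7
tcp_pos: [0.6074, 0.1057, -0.0037]
tool_rot: [0.707, 0.707, 0.001, 0.002]
force: [3.7, -2.4, 5.3]
finger_gap: 0.504
gripper_force: 53.6
```

Request:
drive_tool([
  [0.006,0,0,0,0,0,-1],
])

```text
t: 8.8
tcp_pos: [0.6074, 0.1118, -0.0037]
tool_rot: [0.707, 0.707, 0.001, 0.002]
force: [3.1, -1.2, 5.1]
finger_gap: 0.506
gripper_force: 53.6
```

Request:
drive_tool([
  [0.006,0,0,0,0,0,-1],
])

```text
t: 8.9
tcp_pos: [0.6075, 0.1178, -0.0037]
tool_rot: [0.707, 0.707, 0.001, 0.002]
force: [3.6, -2.2, 5.4]
finger_gap: 0.507
gripper_force: 53.6
```

Request:
drive_tool([
  [0.006,0,0,0,0,0,-1],
])

```text
t: 9.0
tcp_pos: [0.6075, 0.1238, -0.0037]
tool_rot: [0.707, 0.707, 0.001, 0.002]
force: [2.7, -1.4, 5.1]
finger_gap: 0.499
gripper_force: 53.6
```

Request:
drive_tool([
  [0.006,0,0,0,0,0,-1],
])

```text
t: 9.1
tcp_pos: [0.6075, 0.1298, -0.0037]
tool_rot: [0.707, 0.707, 0.001, 0.002]
force: [3.3, -1.2, 4.9]
finger_gap: 0.505
gripper_force: 53.6
```

Request:
drive_tool([
  [0.006,0,0,0,0,0,-1],
])

```text
t: 9.2
tcp_pos: [0.6076, 0.1358, -0.0037]
tool_rot: [0.707, 0.707, 0.001, 0.002]
force: [3.9, -1.5, 5.8]
finger_gap: 0.504
gripper_force: 53.6
```

The tight place is about y = 0.030–0.055 (around 9.5 N). Now I'll ease up to the left stop.

Request:
drive_tool([
  [0.004,0,0,0,0,0,-1],
])

```text
t: 9.3
tcp_pos: [0.6076, 0.1401, -0.0037]
tool_rot: [0.707, 0.707, 0.001, 0.002]
force: [3.1, -2.1, 5.2]
finger_gap: 0.507
gripper_force: 53.6
```

Request:
drive_tool([
  [0.004,0,0,0,0,0,-1],
])

```text
t: 9.4
tcp_pos: [0.6076, 0.144, -0.0037]
tool_rot: [0.707, 0.707, 0.001, 0.002]
force: [2.6, -1.5, 6.0]
finger_gap: 0.504
gripper_force: 53.6
```

Request:
drive_tool([
  [0.003,0,0,0,0,0,-1],
])

```text
t: 9.5
tcp_pos: [0.6076, 0.147, -0.0037]
tool_rot: [0.707, 0.707, 0.001, 0.002]
force: [4.5, -1.4, 5.3]
finger_gap: 0.505
gripper_force: 53.6
```

Request:
drive_tool([
  [0.002,0,0,0,0,0,-1],
])

```text
t: 9.6
tcp_pos: [0.6076, 0.149, -0.0037]
tool_rot: [0.707, 0.707, 0.001, 0.002]
force: [4.2, -1.0, 5.1]
finger_gap: 0.507
gripper_force: 53.6
```

Request:
drive_tool([
  [0.001,0,0,0,0,0,-1],
])

```text
t: 9.7
tcp_pos: [0.6076, 0.15, -0.0037]
tool_rot: [0.707, 0.707, 0.001, 0.002]
force: [3.3, -2.2, 5.0]
finger_gap: 0.508
gripper_force: 53.6
```

Request:
drive_tool([
  [0.001,0,0,0,0,0,-1],
])

```text
t: 9.8
tcp_pos: [0.6076, 0.1508, -0.0037]
tool_rot: [0.707, 0.707, 0.001, 0.002]
force: [4.2, -1.1, 5.6]
finger_gap: 0.505
gripper_force: 53.6
```

Request:
drive_tool([
  [0.001,0,0,0,0,0,-1],
])

```text
t: 9.9
tcp_pos: [0.6076, 0.1518, -0.0037]
tool_rot: [0.707, 0.707, 0.001, 0.002]
force: [3.7, -1.9, 6.0]
finger_gap: 0.507
gripper_force: 53.6
```

Request:
drive_tool([
  [0.001,0,0,0,0,0,-1],
])

```text
t: 10.0
tcp_pos: [0.6077, 0.1528, -0.0037]
tool_rot: [0.707, 0.707, 0.001, 0.002]
force: [3.3, -1.8, 5.1]
finger_gap: 0.504
gripper_force: 53.6
```

Request:
drive_tool([
  [0.001,0,0,0,0,0,-1],
])

```text
t: 10.1
tcp_pos: [0.6077, 0.1538, -0.0037]
tool_rot: [0.707, 0.707, 0.001, 0.002]
force: [4.1, -1.4, 4.8]
finger_gap: 0.503
gripper_force: 53.6
```

Request:
drive_tool([
  [0.001,0,0,0,0,0,-1],
])

```text
t: 10.2
tcp_pos: [0.6076, 0.1547, -0.0037]
tool_rot: [0.707, 0.707, 0.001, 0.002]
force: [3.2, -3.2, 4.6]
finger_gap: 0.507
gripper_force: 53.6
```

Request:
drive_tool([
  [0.001,0,0,0,0,0,-1],
])

```text
t: 10.3
tcp_pos: [0.6077, 0.1549, -0.0037]
tool_rot: [0.707, 0.707, 0.001, 0.002]
force: [4.7, -7.1, 6.8]
finger_gap: 0.505
gripper_force: 53.6
```

Left stop touched at TCP y ≈ 0.1545 with 7 N. Now I'll slide right.

Request:
drive_tool([
  [-0.006,0,0,0,0,0,-1],
  [-0.006,0,0,0,0,0,-1],
])

```text
t: 10.5
tcp_pos: [0.6076, 0.1446, -0.0037]
tool_rot: [0.707, 0.707, 0.002, 0.001]
force: [4.6, 1.3, 5.6]
finger_gap: 0.505
gripper_force: 53.6
```

Request:
drive_tool([
  [-0.006,0,0,0,0,0,-1],
])

```text
t: 10.6
tcp_pos: [0.6076, 0.1385, -0.0037]
tool_rot: [0.707, 0.707, 0.002, 0.001]
force: [3.5, 2.6, 5.0]
finger_gap: 0.503
gripper_force: 53.6
```

Request:
drive_tool([
  [-0.006,0,0,0,0,0,-1],
])

```text
t: 10.7
tcp_pos: [0.6076, 0.1324, -0.0037]
tool_rot: [0.707, 0.707, 0.002, 0.001]
force: [3.9, 2.4, 4.6]
finger_gap: 0.507
gripper_force: 53.6
```

Request:
drive_tool([
  [-0.006,0,0,0,0,0,-1],
])

```text
t: 10.8
tcp_pos: [0.6075, 0.1264, -0.0037]
tool_rot: [0.707, 0.707, 0.002, 0.001]
force: [4.8, 1.4, 5.6]
finger_gap: 0.509
gripper_force: 53.6
```

Request:
drive_tool([
  [-0.006,0,0,0,0,0,-1],
])

```text
t: 10.9
tcp_pos: [0.6075, 0.1204, -0.0037]
tool_rot: [0.707, 0.707, 0.002, 0.001]
force: [3.7, 0.6, 5.3]
finger_gap: 0.509
gripper_force: 53.6
```

Request:
drive_tool([
  [-0.006,0,0,0,0,0,-1],
])

```text
t: 11.0
tcp_pos: [0.6075, 0.1144, -0.0037]
tool_rot: [0.707, 0.707, 0.002, 0.001]
force: [3.6, 1.0, 5.4]
finger_gap: 0.508
gripper_force: 53.6
```

Request:
drive_tool([
  [-0.006,0,0,0,0,0,-1],
])

```text
t: 11.1
tcp_pos: [0.6074, 0.1084, -0.0037]
tool_rot: [0.707, 0.707, 0.002, 0.001]
force: [3.4, 1.4, 5.9]
finger_gap: 0.507
gripper_force: 53.6
```

Request:
drive_tool([
  [-0.006,0,0,0,0,0,-1],
])

```text
t: 11.2
tcp_pos: [0.6074, 0.1024, -0.0037]
tool_rot: [0.707, 0.707, 0.002, 0.001]
force: [3.8, 1.4, 6.2]
finger_gap: 0.506
gripper_force: 53.7
```

Request:
drive_tool([
  [-0.006,0,0,0,0,0,-1],
])

```text
t: 11.3
tcp_pos: [0.6073, 0.0964, -0.0037]
tool_rot: [0.707, 0.707, 0.002, 0.001]
force: [5.1, 2.0, 5.9]
finger_gap: 0.507
gripper_force: 53.7
```

Request:
drive_tool([
  [-0.006,0,0,0,0,0,-1],
])

```text
t: 11.4
tcp_pos: [0.6073, 0.0903, -0.0037]
tool_rot: [0.707, 0.707, 0.002, 0.001]
force: [3.7, 1.2, 5.0]
finger_gap: 0.505
gripper_force: 53.7
```

Request:
drive_tool([
  [-0.006,0,0,0,0,0,-1],
])

```text
t: 11.5
tcp_pos: [0.6073, 0.0843, -0.0037]
tool_rot: [0.707, 0.707, 0.002, 0.001]
force: [4.1, 1.6, 5.2]
finger_gap: 0.504
gripper_force: 53.7
```

Request:
drive_tool([
  [-0.006,0,0,0,0,0,-1],
])

```text
t: 11.6
tcp_pos: [0.6072, 0.0783, -0.0037]
tool_rot: [0.707, 0.707, 0.002, 0.001]
force: [3.8, 2.2, 5.7]
finger_gap: 0.509
gripper_force: 53.7
```

Request:
drive_tool([
  [-0.006,0,0,0,0,0,-1],
])

```text
t: 11.7
tcp_pos: [0.6072, 0.0723, -0.0037]
tool_rot: [0.707, 0.707, 0.002, 0.001]
force: [2.6, 2.0, 5.1]
finger_gap: 0.505
gripper_force: 53.7
```

Request:
drive_tool([
  [-0.006,0,0,0,0,0,-1],
])

```text
t: 11.8
tcp_pos: [0.6072, 0.0663, -0.0037]
tool_rot: [0.707, 0.707, 0.002, 0.001]
force: [3.3, 1.5, 6.8]
finger_gap: 0.506
gripper_force: 53.7
```

Request:
drive_tool([
  [-0.004,0,0,0,0,0,-1],
])

```text
t: 11.9
tcp_pos: [0.6072, 0.0621, -0.0037]
tool_rot: [0.707, 0.707, 0.001, 0.001]
force: [3.8, 0.9, 6.7]
finger_gap: 0.505
gripper_force: 53.7
```

Request:
drive_tool([
  [-0.004,0,0,0,0,0,-1],
])

```text
t: 12.0
tcp_pos: [0.6071, 0.0593, -0.0037]
tool_rot: [0.708, 0.706, 0.002, 0.001]
force: [4.8, 7.5, 6.9]
finger_gap: 0.505
gripper_force: 53.8
```

Request:
drive_tool([
  [-0.003,0,0,0,0,0,-1],
])

```text
t: 12.1
tcp_pos: [0.6072, 0.0573, -0.0037]
tool_rot: [0.708, 0.706, 0.003, 0.0]
force: [4.9, 10.3, 6.3]
finger_gap: 0.509
gripper_force: 53.7
```

Request:
drive_tool([
  [-0.003,0,0,0,0,0,-1],
])

```text
t: 12.2
tcp_pos: [0.6071, 0.0549, -0.0037]
tool_rot: [0.708, 0.706, 0.003, 0.0]
force: [4.9, 9.5, 6.5]
finger_gap: 0.506
gripper_force: 53.7
```

Request:
drive_tool([
  [-0.003,0,0,0,0,0,-1],
])

```text
t: 12.3
tcp_pos: [0.6071, 0.0519, -0.0037]
tool_rot: [0.708, 0.707, 0.003, 0.0]
force: [4.3, 9.5, 6.6]
finger_gap: 0.509
gripper_force: 53.8
```

Request:
drive_tool([
  [-0.003,0,0,0,0,0,-1],
])

```text
t: 12.4
tcp_pos: [0.6071, 0.0487, -0.0037]
tool_rot: [0.708, 0.707, 0.002, 0.0]
force: [4.9, 8.6, 6.2]
finger_gap: 0.507
gripper_force: 53.7
```

Request:
drive_tool([
  [-0.003,0,0,0,0,0,-1],
])

```text
t: 12.5
tcp_pos: [0.6071, 0.0456, -0.0037]
tool_rot: [0.708, 0.707, 0.002, 0.0]
force: [3.7, 7.5, 6.1]
finger_gap: 0.508
gripper_force: 53.7
```

Request:
drive_tool([
  [-0.003,0,0,0,0,0,-1],
])

```text
t: 12.6
tcp_pos: [0.6071, 0.0426, -0.0037]
tool_rot: [0.708, 0.707, 0.002, 0.0]
force: [3.7, 8.6, 7.1]
finger_gap: 0.508
gripper_force: 53.7
```

Request:
drive_tool([
  [-0.003,0,0,0,0,0,-1],
])

```text
t: 12.7
tcp_pos: [0.607, 0.0396, -0.0037]
tool_rot: [0.708, 0.707, 0.002, 0.0]
force: [4.6, 8.2, 5.5]
finger_gap: 0.508
gripper_force: 53.8
```

Request:
drive_tool([
  [-0.003,0,0,0,0,0,-1],
])

```text
t: 12.8
tcp_pos: [0.6071, 0.0362, -0.0037]
tool_rot: [0.707, 0.707, 0.002, 0.0]
force: [4.2, 6.0, 6.4]
finger_gap: 0.501
gripper_force: 53.8
```

Request:
drive_tool([
  [-0.003,0,0,0,0,0,-1],
])

```text
t: 12.9
tcp_pos: [0.607, 0.0326, -0.0037]
tool_rot: [0.707, 0.707, 0.002, 0.001]
force: [3.6, 3.6, 5.4]
finger_gap: 0.501
gripper_force: 53.8
```

Request:
drive_tool([
  [-0.003,0,0,0,0,0,-1],
])

```text
t: 13.0
tcp_pos: [0.607, 0.0289, -0.0037]
tool_rot: [0.707, 0.707, 0.001, 0.001]
force: [3.1, 2.8, 6.8]
finger_gap: 0.504
gripper_force: 53.7
```

Request:
drive_tool([
  [-0.003,0,0,0,0,0,-1],
])

```text
t: 13.1
tcp_pos: [0.607, 0.0256, -0.0037]
tool_rot: [0.707, 0.707, 0.001, 0.001]
force: [3.5, 2.0, 5.8]
finger_gap: 0.507
gripper_force: 53.7
```

Request:
drive_tool([
  [-0.003,0,0,0,0,0,-1],
])

```text
t: 13.2
tcp_pos: [0.607, 0.0225, -0.0037]
tool_rot: [0.707, 0.707, 0.001, 0.001]
force: [2.1, 1.6, 6.3]
finger_gap: 0.504
gripper_force: 53.7
```

Request:
drive_tool([
  [-0.003,0,0,0,0,0,-1],
])

```text
t: 13.3
tcp_pos: [0.6069, 0.0195, -0.0037]
tool_rot: [0.707, 0.707, 0.001, 0.001]
force: [4.2, 1.4, 6.3]
finger_gap: 0.505
gripper_force: 53.8
```

Request:
drive_tool([
  [-0.003,0,0,0,0,0,-1],
])

```text
t: 13.4
tcp_pos: [0.6069, 0.0164, -0.0037]
tool_rot: [0.707, 0.707, 0.001, 0.001]
force: [3.5, 2.5, 7.0]
finger_gap: 0.505
gripper_force: 53.8
```

Request:
drive_tool([
  [-0.003,0,0,0,0,0,-1],
])

```text
t: 13.5
tcp_pos: [0.6069, 0.0134, -0.0037]
tool_rot: [0.707, 0.707, 0.001, 0.001]
force: [3.1, 2.0, 6.4]
finger_gap: 0.506
gripper_force: 53.8
```

Request:
drive_tool([
  [-0.006,0,0,0,0,0,-1],
])

```text
t: 13.6
tcp_pos: [0.6069, 0.0077, -0.0037]
tool_rot: [0.707, 0.707, 0.001, 0.001]
force: [3.7, 1.4, 7.1]
finger_gap: 0.507
gripper_force: 53.8
```

Request:
drive_tool([
  [-0.006,0,0,0,0,0,-1],
])

```text
t: 13.7
tcp_pos: [0.6069, 0.0015, -0.0037]
tool_rot: [0.707, 0.707, 0.001, 0.001]
force: [2.7, 1.0, 6.6]
finger_gap: 0.505
gripper_force: 53.8
```

Request:
drive_tool([
  [-0.006,0,0,0,0,0,-1],
])

```text
t: 13.8
tcp_pos: [0.6068, -0.0046, -0.0037]
tool_rot: [0.707, 0.707, 0.001, 0.001]
force: [2.7, 1.4, 6.5]
finger_gap: 0.504
gripper_force: 53.8
```

Request:
drive_tool([
  [-0.006,0,0,0,0,0,-1],
])

```text
t: 13.9
tcp_pos: [0.6068, -0.0107, -0.0037]
tool_rot: [0.707, 0.707, 0.001, 0.001]
force: [3.1, 1.4, 6.8]
finger_gap: 0.507
gripper_force: 53.8
```

Request:
drive_tool([
  [-0.006,0,0,0,0,0,-1],
])

```text
t: 14.0
tcp_pos: [0.6068, -0.0167, -0.0037]
tool_rot: [0.707, 0.707, 0.001, 0.001]
force: [3.0, 1.8, 7.1]
finger_gap: 0.507
gripper_force: 53.8
```

Request:
drive_tool([
  [-0.006,0,0,0,0,0,-1],
])

```text
t: 14.1
tcp_pos: [0.6068, -0.0227, -0.0037]
tool_rot: [0.707, 0.707, 0.001, 0.001]
force: [2.2, 0.9, 6.9]
finger_gap: 0.506
gripper_force: 53.8
```

Request:
drive_tool([
  [-0.006,0,0,0,0,0,-1],
])

```text
t: 14.2
tcp_pos: [0.6067, -0.0287, -0.0037]
tool_rot: [0.707, 0.707, 0.001, 0.001]
force: [2.7, 2.0, 6.4]
finger_gap: 0.511
gripper_force: 53.8
```

Request:
drive_tool([
  [-0.006,0,0,0,0,0,-1],
])

```text
t: 14.3
tcp_pos: [0.6066, -0.0347, -0.0037]
tool_rot: [0.707, 0.707, 0.001, 0.001]
force: [3.0, 1.0, 7.0]
finger_gap: 0.51
gripper_force: 53.8
```

Request:
drive_tool([
  [-0.006,0,0,0,0,0,-1],
])

```text
t: 14.4
tcp_pos: [0.6066, -0.0407, -0.0037]
tool_rot: [0.707, 0.707, 0.001, 0.001]
force: [2.8, 1.6, 7.4]
finger_gap: 0.507
gripper_force: 53.8
```

Request:
drive_tool([
  [-0.006,0,0,0,0,0,-1],
])

```text
t: 14.5
tcp_pos: [0.6066, -0.0467, -0.0037]
tool_rot: [0.707, 0.707, 0.001, 0.001]
force: [2.7, 2.1, 5.0]
finger_gap: 0.51
gripper_force: 53.8
```

Request:
drive_tool([
  [-0.006,0,0,0,0,0,-1],
])

```text
t: 14.6
tcp_pos: [0.6066, -0.0527, -0.0038]
tool_rot: [0.707, 0.707, 0.001, 0.001]
force: [3.5, 1.5, 7.5]
finger_gap: 0.503
gripper_force: 53.8
```

Request:
drive_tool([
  [-0.006,0,0,0,0,0,-1],
])

```text
t: 14.7
tcp_pos: [0.6066, -0.0587, -0.0037]
tool_rot: [0.707, 0.707, 0.001, 0.001]
force: [3.5, 1.8, 7.1]
finger_gap: 0.508
gripper_force: 53.8
```

Request:
drive_tool([
  [-0.006,0,0,0,0,0,-1],
])

```text
t: 14.8
tcp_pos: [0.6065, -0.0645, -0.0037]
tool_rot: [0.708, 0.707, 0.001, 0.001]
force: [3.5, 3.2, 7.3]
finger_gap: 0.509
gripper_force: 53.9
```

Request:
drive_tool([
  [-0.006,0,0,0,0,0,-1],
])

```text
t: 14.9
tcp_pos: [0.6065, -0.0701, -0.0037]
tool_rot: [0.707, 0.707, 0.001, 0.0]
force: [2.8, 3.7, 7.3]
finger_gap: 0.506
gripper_force: 53.9
```

Request:
drive_tool([
  [-0.006,0,0,0,0,0,-1],
])

```text
t: 15.0
tcp_pos: [0.6064, -0.076, -0.0037]
tool_rot: [0.707, 0.707, 0.001, 0.0]
force: [3.2, 3.7, 6.5]
finger_gap: 0.506
gripper_force: 53.9
```

Request:
drive_tool([
  [-0.006,0,0,0,0,0,-1],
])

```text
t: 15.1
tcp_pos: [0.6064, -0.082, -0.0037]
tool_rot: [0.707, 0.707, 0.001, 0.0]
force: [3.1, 3.3, 7.5]
finger_gap: 0.502
gripper_force: 53.9
```

Request:
drive_tool([
  [-0.006,0,0,0,0,0,-1],
])

```text
t: 15.2
tcp_pos: [0.6064, -0.0884, -0.0037]
tool_rot: [0.707, 0.707, 0.001, 0.001]
force: [2.1, 1.1, 6.2]
finger_gap: 0.508
gripper_force: 53.9
```

Request:
drive_tool([
  [-0.006,0,0,0,0,0,-1],
])

```text
t: 15.3
tcp_pos: [0.6064, -0.0945, -0.0037]
tool_rot: [0.707, 0.707, 0.001, 0.001]
force: [3.7, 2.2, 6.5]
finger_gap: 0.504
gripper_force: 53.9
```

Request:
drive_tool([
  [-0.006,0,0,0,0,0,-1],
])

```text
t: 15.4
tcp_pos: [0.6063, -0.1006, -0.0037]
tool_rot: [0.707, 0.707, 0.001, 0.001]
force: [2.4, 1.3, 7.4]
finger_gap: 0.509
gripper_force: 53.9
```

Request:
drive_tool([
  [-0.006,0,0,0,0,0,-1],
])

```text
t: 15.5
tcp_pos: [0.6063, -0.1065, -0.0037]
tool_rot: [0.707, 0.707, 0.001, 0.001]
force: [3.1, 2.1, 7.1]
finger_gap: 0.504
gripper_force: 53.9
```

Request:
drive_tool([
  [-0.006,0,0,0,0,0,-1],
])

```text
t: 15.6
tcp_pos: [0.6063, -0.1125, -0.0037]
tool_rot: [0.707, 0.707, 0.001, 0.001]
force: [2.4, 1.6, 7.5]
finger_gap: 0.506
gripper_force: 53.9
```

Request:
drive_tool([
  [-0.006,0,0,0,0,0,-1],
])

```text
t: 15.7
tcp_pos: [0.6062, -0.1186, -0.0037]
tool_rot: [0.707, 0.707, 0.001, 0.001]
force: [2.2, 2.6, 6.5]
finger_gap: 0.505
gripper_force: 53.9
```

Request:
drive_tool([
  [-0.004,0,0,0,0,0,-1],
])

```text
t: 15.8
tcp_pos: [0.6062, -0.1228, -0.0037]
tool_rot: [0.707, 0.707, 0.001, 0.001]
force: [2.2, 2.3, 8.0]
finger_gap: 0.506
gripper_force: 53.9
```

Request:
drive_tool([
  [-0.003,0,0,0,0,0,-1],
])

```text
t: 15.9
tcp_pos: [0.6062, -0.1257, -0.0037]
tool_rot: [0.707, 0.707, 0.001, 0.001]
force: [2.3, 1.6, 7.6]
finger_gap: 0.505
gripper_force: 53.9
```

Request:
drive_tool([
  [-0.002,0,0,0,0,0,-1],
])

```text
t: 16.0
tcp_pos: [0.6062, -0.1277, -0.0037]
tool_rot: [0.707, 0.707, 0.001, 0.001]
force: [2.6, 2.0, 7.0]
finger_gap: 0.506
gripper_force: 53.9
```

The light place is at about −0.064 to −0.085, at 3.5 N. Now for the right stop.

Request:
drive_tool([
  [-0.003,0,0,0,0,0,-1],
  [-0.003,0,0,0,0,0,-1],
  [-0.002,0,0,0,0,0,-1],
])

```text
t: 16.3
tcp_pos: [0.6061, -0.1356, -0.0037]
tool_rot: [0.707, 0.707, 0.001, 0.001]
force: [2.4, 2.2, 7.4]
finger_gap: 0.507
gripper_force: 53.9
```

Request:
drive_tool([
  [-0.001,0,0,0,0,0,-1],
  [-0.001,0,0,0,0,0,-1],
])

```text
t: 16.5
tcp_pos: [0.6061, -0.1375, -0.0037]
tool_rot: [0.707, 0.707, 0.001, 0.001]
force: [2.3, 1.8, 7.3]
finger_gap: 0.503
gripper_force: 53.9
```

Request:
drive_tool([
  [-0.001,0,0,0,0,0,-1],
  [-0.001,0,0,0,0,0,-1],
])

```text
t: 16.7
tcp_pos: [0.6062, -0.1394, -0.0037]
tool_rot: [0.707, 0.707, 0.001, 0.001]
force: [2.9, 1.5, 7.6]
finger_gap: 0.502
gripper_force: 53.9
```

Request:
drive_tool([
  [-0.001,0,0,0,0,0,-1],
])

```text
t: 16.8
tcp_pos: [0.6061, -0.1404, -0.0037]
tool_rot: [0.707, 0.707, 0.001, 0.0]
force: [1.5, 0.9, 7.1]
finger_gap: 0.502
gripper_force: 53.9
```

Request:
drive_tool([
  [-0.001,0,0,0,0,0,-1],
])

```text
t: 16.9
tcp_pos: [0.6061, -0.1414, -0.0037]
tool_rot: [0.707, 0.707, 0.001, 0.0]
force: [2.4, 1.2, 7.2]
finger_gap: 0.505
gripper_force: 53.9
```

Request:
drive_tool([
  [-0.001,0,0,0,0,0,-1],
])

```text
t: 17.0
tcp_pos: [0.6061, -0.1424, -0.0037]
tool_rot: [0.707, 0.707, 0.001, 0.0]
force: [1.8, 1.6, 7.7]
finger_gap: 0.509
gripper_force: 53.9
```

Request:
drive_tool([
  [-0.001,0,0,0,0,0,-1],
])

```text
t: 17.1
tcp_pos: [0.6061, -0.1434, -0.0037]
tool_rot: [0.707, 0.707, 0.001, 0.0]
force: [1.6, 0.9, 8.1]
finger_gap: 0.505
gripper_force: 53.9
```

Request:
drive_tool([
  [-0.001,0,0,0,0,0,-1],
])

```text
t: 17.2
tcp_pos: [0.6061, -0.1444, -0.0037]
tool_rot: [0.707, 0.707, 0.001, 0.0]
force: [1.5, 1.1, 7.4]
finger_gap: 0.502
gripper_force: 53.9
```

Request:
drive_tool([
  [-0.001,0,0,0,0,0,-1],
])

```text
t: 17.3
tcp_pos: [0.6061, -0.1453, -0.0037]
tool_rot: [0.707, 0.707, 0.001, 0.0]
force: [2.8, 1.6, 7.8]
finger_gap: 0.506
gripper_force: 53.9
```

Request:
drive_tool([
  [-0.001,0,0,0,0,0,-1],
])

```text
t: 17.4
tcp_pos: [0.6061, -0.1458, -0.0038]
tool_rot: [0.708, 0.707, 0.001, 0.0]
force: [3.0, 5.2, 8.2]
finger_gap: 0.508
gripper_force: 54.0
```

Request:
drive_tool([
  [-0.001,0,0,0,0,0,-1],
])

```text
t: 17.5
tcp_pos: [0.6061, -0.1458, -0.0037]
tool_rot: [0.708, 0.707, 0.001, -0.0]
force: [3.9, 8.1, 8.9]
finger_gap: 0.502
gripper_force: 54.0
```

Request:
drive_tool([
  [-0.001,0,0,0,0,0,-1],
])

```text
t: 17.6
tcp_pos: [0.606, -0.1459, -0.0037]
tool_rot: [0.708, 0.706, 0.002, -0.001]
force: [2.9, 11.9, 9.0]
finger_gap: 0.505
gripper_force: 54.1
```

Right stop touched at TCP y ≈ −0.1455 with 12 N. The span between stops is 0.300 m, so the grip has not slipped since the left stop. I'll go back and do a fine pass through the tight place.

Request:
drive_tool([
  [0.008,0,0,0,0,0,-1],
  [0.01,0,0,0,0,0,-1],
  [0.01,0,0,0,0,0,-1],
  [0.01,0,0,0,0,0,-1],
  [0.01,0,0,0,0,0,-1],
  [0.01,0,0,0,0,0,-1],
  [0.01,0,0,0,0,0,-1],
  [0.01,0,0,0,0,0,-1],
  [0.01,0,0,0,0,0,-1],
  [0.01,0,0,0,0,0,-1],
])

```text
t: 18.6
tcp_pos: [0.6066, -0.0512, -0.0037]
tool_rot: [0.707, 0.707, 0.001, 0.001]
force: [1.8, -1.8, 7.4]
finger_gap: 0.504
gripper_force: 53.8
```

Request:
drive_tool([
  [0.01,0,0,0,0,0,-1],
  [0.01,0,0,0,0,0,-1],
  [0.01,0,0,0,0,0,-1],
  [0.01,0,0,0,0,0,-1],
  [0.01,0,0,0,0,0,-1],
  [0.01,0,0,0,0,0,-1],
  [0.006,0,0,0,0,0,-1],
  [0.004,0,0,0,0,0,-1],
  [0.003,0,0,0,0,0,-1],
])

```text
t: 19.5
tcp_pos: [0.607, 0.022, -0.0037]
tool_rot: [0.707, 0.707, 0.001, 0.001]
force: [2.4, -1.7, 6.8]
finger_gap: 0.503
gripper_force: 53.7
```

Request:
drive_tool([
  [0.003,0,0,0,0,0,-1],
])

```text
t: 19.6
tcp_pos: [0.607, 0.0248, -0.0037]
tool_rot: [0.707, 0.707, 0.001, 0.001]
force: [3.0, -1.9, 6.0]
finger_gap: 0.508
gripper_force: 53.7
```

Request:
drive_tool([
  [0.003,0,0,0,0,0,-1],
])

```text
t: 19.7
tcp_pos: [0.607, 0.0277, -0.0037]
tool_rot: [0.707, 0.707, 0.001, 0.001]
force: [3.1, -2.4, 6.5]
finger_gap: 0.508
gripper_force: 53.7
```

Request:
drive_tool([
  [0.003,0,0,0,0,0,-1],
])

```text
t: 19.8
tcp_pos: [0.6071, 0.03, -0.0037]
tool_rot: [0.707, 0.707, 0.0, 0.002]
force: [2.5, -6.6, 6.0]
finger_gap: 0.5
gripper_force: 53.7
```

Request:
drive_tool([
  [0.003,0,0,0,0,0,-1],
])

```text
t: 19.9
tcp_pos: [0.607, 0.032, -0.0037]
tool_rot: [0.707, 0.707, -0.0, 0.002]
force: [2.1, -9.3, 7.2]
finger_gap: 0.504
gripper_force: 53.8
```

Request:
drive_tool([
  [0.003,0,0,0,0,0,-1],
])

```text
t: 20.0
tcp_pos: [0.6071, 0.0343, -0.0037]
tool_rot: [0.707, 0.707, -0.0, 0.003]
force: [1.2, -10.6, 6.0]
finger_gap: 0.505
gripper_force: 53.8
```

Request:
drive_tool([
  [0.003,0,0,0,0,0,-1],
])

```text
t: 20.1
tcp_pos: [0.6071, 0.0371, -0.0037]
tool_rot: [0.707, 0.707, -0.0, 0.002]
force: [2.1, -10.1, 6.7]
finger_gap: 0.509
gripper_force: 53.8
```

Request:
drive_tool([
  [0.003,0,0,0,0,0,-1],
])

```text
t: 20.2
tcp_pos: [0.6071, 0.0404, -0.0037]
tool_rot: [0.707, 0.707, -0.0, 0.002]
force: [2.4, -8.8, 6.8]
finger_gap: 0.509
gripper_force: 53.8
```

Request:
drive_tool([
  [0.003,0,0,0,0,0,-1],
])

```text
t: 20.3
tcp_pos: [0.6071, 0.0435, -0.0037]
tool_rot: [0.707, 0.707, -0.0, 0.002]
force: [1.7, -9.2, 6.2]
finger_gap: 0.507
gripper_force: 53.8
```

Request:
drive_tool([
  [0.003,0,0,0,0,0,-1],
])

```text
t: 20.4
tcp_pos: [0.6071, 0.0465, -0.0037]
tool_rot: [0.707, 0.707, -0.0, 0.002]
force: [1.7, -8.6, 5.8]
finger_gap: 0.509
gripper_force: 53.8
```

Request:
drive_tool([
  [0.003,0,0,0,0,0,-1],
])

```text
t: 20.5
tcp_pos: [0.6071, 0.0495, -0.0037]
tool_rot: [0.707, 0.707, -0.0, 0.002]
force: [3.2, -8.2, 6.6]
finger_gap: 0.507
gripper_force: 53.8
```

Request:
drive_tool([
  [0.003,0,0,0,0,0,-1],
])

```text
t: 20.6
tcp_pos: [0.6071, 0.0528, -0.0037]
tool_rot: [0.707, 0.707, 0.0, 0.002]
force: [1.9, -6.9, 6.0]
finger_gap: 0.507
gripper_force: 53.7
```

Request:
drive_tool([
  [0.003,0,0,0,0,0,-1],
])

```text
t: 20.7
tcp_pos: [0.6072, 0.0563, -0.0037]
tool_rot: [0.707, 0.707, 0.0, 0.002]
force: [2.5, -3.5, 6.0]
finger_gap: 0.503
gripper_force: 53.7
```

Request:
drive_tool([
  [0.003,0,0,0,0,0,-1],
])

```text
t: 20.8
tcp_pos: [0.6072, 0.0601, -0.0037]
tool_rot: [0.707, 0.707, 0.001, 0.002]
force: [3.3, -1.6, 5.6]
finger_gap: 0.507
gripper_force: 53.7
```

Request:
drive_tool([
  [0.003,0,0,0,0,0,-1],
])

```text
t: 20.9
tcp_pos: [0.6072, 0.0635, -0.0037]
tool_rot: [0.707, 0.707, 0.001, 0.002]
force: [3.3, -2.3, 5.6]
finger_gap: 0.504
gripper_force: 53.7
```

Request:
drive_tool([
  [0.003,0,0,0,0,0,-1],
])

```text
t: 21.0
tcp_pos: [0.6072, 0.0666, -0.0037]
tool_rot: [0.707, 0.707, 0.001, 0.002]
force: [3.3, -1.5, 6.0]
finger_gap: 0.504
gripper_force: 53.7
```

Request:
drive_tool([
  [0.003,0,0,0,0,0,-1],
])

```text
t: 21.1
tcp_pos: [0.6072, 0.0697, -0.0037]
tool_rot: [0.707, 0.707, 0.001, 0.002]
force: [2.8, -1.7, 5.1]
finger_gap: 0.506
gripper_force: 53.7
```

Request:
drive_tool([
  [0.003,0,0,0,0,0,-1],
])

```text
t: 21.2
tcp_pos: [0.6072, 0.0727, -0.0037]
tool_rot: [0.707, 0.707, 0.001, 0.002]
force: [3.9, -1.5, 5.6]
finger_gap: 0.503
gripper_force: 53.7
```

Request:
drive_tool([
  [0.003,0,0,0,0,0,-1],
])

```text
t: 21.3
tcp_pos: [0.6073, 0.0757, -0.0037]
tool_rot: [0.707, 0.707, 0.001, 0.002]
force: [3.3, -0.6, 5.2]
finger_gap: 0.508
gripper_force: 53.7
```

Request:
drive_tool([
  [0.003,0,0,0,0,0,-1],
])

```text
t: 21.4
tcp_pos: [0.6073, 0.0787, -0.0037]
tool_rot: [0.707, 0.707, 0.001, 0.002]
force: [3.7, -2.2, 5.1]
finger_gap: 0.504
gripper_force: 53.7
```

The passes agree. The tight place is entered at about 0.029 moving left and 0.060 moving right, and it is left at 0.0545 and 0.0355, so its middle is y = 0.045. I'll bring the head there.

Request:
drive_tool([
  [-0.006,0,0,0,0,0,-1],
  [-0.006,0,0,0,0,0,-1],
  [-0.006,0,0,0,0,0,-1],
  [-0.006,0,0,0,0,0,-1],
  [-0.006,0,0,0,0,0,-1],
  [-0.004,0,0,0,0,0,-1],
  [0,0,0,0,0,0,-1],
  [0,0,0,0,0,0,-1],
  [0,0,0,0,0,0,-1],
])

```text
t: 22.3
tcp_pos: [0.6071, 0.0464, -0.0037]
tool_rot: [0.707, 0.707, 0.002, 0.001]
force: [3.8, 3.6, 6.1]
finger_gap: 0.506
gripper_force: 53.8
```

Request:
drive_tool([
  [-0.002,0,0,0,0,0,-1],
  [0,0,0,0,0,0,-1],
  [0,0,0,0,0,0,-1],
])

```text
t: 22.6
tcp_pos: [0.6071, 0.0449, -0.0037]
tool_rot: [0.708, 0.707, 0.002, 0.001]
force: [3.4, 6.2, 7.2]
finger_gap: 0.505
gripper_force: 53.8
```

Request:
drive_tool([
  [0,0,0,0,0,0,1],
  [0,0,0,0,0,0,1],
  [0,0,0,0,0,0,1],
  [0,0,0,0,0,0,1],
  [0,0,0,0,0,0,1],
  [0,0,0,0,0,0,1],
])

```text
t: 23.2
tcp_pos: [0.6052, 0.0431, -0.0047]
tool_rot: [0.707, 0.707, -0.0, -0.0]
force: [-0.1, -0.1, 1.1]
finger_gap: 0.995
gripper_force: 0.0
```

Request:
drive_tool([
  [0,0,-0.01,0,0,0,1],
  [0,0,-0.02,0,0,0,1],
  [0,0,-0.03,0,0,0,1],
  [0,0,-0.03,0,0,0,1],
  [0,0,-0.03,0,0,0,1],
  [0,0,-0.03,0,0,0,1],
  [0,0,0,0,0,0,1],
  [0,0,0,0,0,0,1],
])

```text
t: 24.0
tcp_pos: [0.6057, 0.0432, 0.1467]
tool_rot: [0.707, 0.707, 0.001, 0.001]
force: [0.7, 0.2, 0.6]
finger_gap: 0.998
gripper_force: 0.0
```

```bash
python3 - <<'E'
from h import *
s=manip.snapshot("side");P=cloud(s)[140:300,190:350].reshape(-1,3);P0=cloud(dict(np.load("side0.npz")))[140:300,190:350].reshape(-1,3)
for a in(P0,P):
    b=a[(a[:,2]>.057)&(a[:,2]<.066)&(abs(a[:,0]-.605)<.03)];print(len(b),np.median(b,0))
cv2.imwrite("pics/side5.png",cv2.resize(s["image"][100:290,170:400,::-1],None,fx=3,fy=3))
t=manip.sense();print(t["t"],t["tcp_pos"],t["force"])
E
```

```text
54 [0.60505729 0.0205862  0.06111094]
54 [0.60473887 0.04300399 0.06125406]
24.05 [0.60480091 0.04326716 0.14540786] [0.4863487  0.59730928 0.11130201]
```

View pics/side5.png

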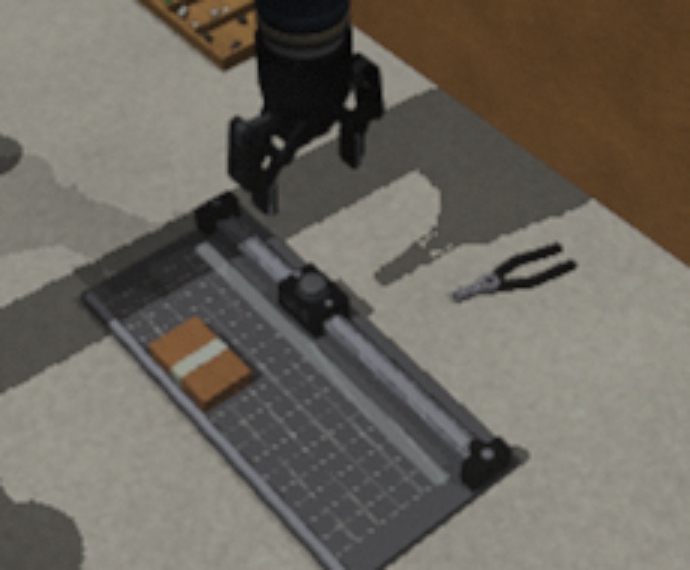

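The head stands free at y ≈ 0.0445, with its button up at (312,285) in the crop. The pack and pliers are where they were, and the gripper is clear. I'm handing the job in.

```bash
python3 -c "
from station import manip
print(manip.sign_off())"
```

```text
the job is handed in; nothing more can be done
None
```

The job is handed in: the head went to the left stop, then the right, and now stands let go at the middle of the tight spot (about 10 N, head travel ≈ 0.190 m); early on, the closed fingers rested on the blade button with about 2 N, under its 2.4 N threshold.

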